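# Load a spring scale to its mark

### The arm

A 7-joint arm with a two-finger parallel gripper is mounted at the origin on a cart in front of the work surface, level with it; the furniture and walls round the work are solid. World frame = base frame: x ahead of the robot, y to its left, z up, the work surface at z = 0. Lengths are in mm, angles in degrees, forces in N, time in s.
With the tool pointing down it reaches from about 400 to 875 mm from the base axis. Payload 19.3 kg.
Tool frame: the origin (TCP) lies between the finger pads; the fingertips stand 8 mm ahead of it and the grasp point (between the pads) lies 11 mm behind it; z points along the fingers, y is the line along which they close (so a half turn about z gives the same grasp; the last joint's range is limited). The gripper opens to 85 mm and grips with 20 to 120 N. Pads are 22 mm wide; open, the fingers measure 114 mm over their backs; the gripper's body (76 mm by 85 mm) begins 54 mm behind the grasp point. The pads swing forward as they close: fully open they stand 13 mm farther back than shut.
Start: joints at [-71.86, 29.874, -2.08, 91.645, 1.215, 58.505, -6.463], TCP at [235.784, 578.81, 239.291] pointing down, gripper open.
Joint ranges: [-166.77, 166.77], [-17.47, 122.26], [-85.68, 81.53], [9.62, 139.38], [-72.42, 252.41], [9.2, 110.78], [-144.41, 144.41]. Speed limits (degrees/s): [108.29, 108.29, 136.94, 136.94, 172.46, 172.46, 172.46].

### API

Orientations are given as a 3x3 rotation matrix whose columns are the frame's x, y, z axes.
In Python, from rig import read_state, camera, finish_job gives the robot as it stands. The module is installed in compiled form; this text tells all that it offers.
- The arm moves only by the tool send_rows, never from a script. Its arguments are lists of equal length, an entry for each row: "dp": the shift along the world's x, y, z in cm, a list of three; "turn": the turn about the world's z in units of 6 degrees (1.0 is 6 degrees); "hand": the opening, from 0 (shut) to 1 (fully open). In form: {"dp": [[tx, ty, tz], ...], "turn": [turn, ...], "hand": [hand, ...]}. A call has exactly 8 rows; each row shifts and turns the commanded pose from where the row before left it; what a row does not reach is not made up. A row lasts 1/12 s, in which the tool goes at most 41.7 mm and 7.16 degrees, less where a joint would pass 70% of its speed; a pose out of reach is approached as far as the arm can. A call is refused whole if a number of a shift passes 4.17 or a number of a turn 1, either way. A call with a gripper value outside its range is refused whole. The fingers move at their own pace and stop on an object; "force" is the grip in N (left out, the last holds). Time passes only in rows, so rows that do not move let the fingers close, or fill a call up. It gives the time, the measured TCP pose, the force, the opening and the grip force at its end, in the units of the state.
- read_state(): the state, without advancing time (a new reading comes with each control period).
- camera(name): name is "side" or "top"; returns a dict with "pixels" (384x512x3 uint8, red, green, blue), "camera_matrix" (3x3 intrinsics, pixels), "k1" (the pictures are not rectified: a ray, as slopes to the right and down, at radius r is drawn at 1 + k1 r^2 times it, then the intrinsics apply), "R" (3x3) and "t" (3): a world point X has camera coordinates R X + t. Camera axes: x right, y down, z forward; pixel columns grow to the right and rows downward; lengths in mm; the calibration is good to about 2 mm. A picture is of the moment at which its call begins. There is no depth.
- finish_job(): hands the job in; it is judged then, once.
The state is a dict: "time": time; "q": joint angles; "joint_vel": joint speeds; "joint_torque": joint torques, N m; "position": TCP position; "tcp_rot": TCP orientation; "ft_force": force on the tool from outside, world axes, zero at the start; "torque": the same for the moment, N m; "opening": finger opening in mm; "grasp_force": force on a finger pad.
Only numpy, scipy, OpenCV 4.12 (cv2) and the standard library are available. Lean on these libraries where they do the work, as an engineer would, in place of code of your own. Each camera call takes 0.05 s, during which the arm holds its last target. There are 200 camera calls.

### The job

Slip steel discs from the rubber strip over the spindle of the spring scale, one after another and each flat on the one below, until the pointer has sunk to the upper line on the front plate or past it, but not past the lower line. Feel for the spindle gently, lower each disc all the way down before letting go, and never push hard on the scale or drive the pan down to its stop. Leave the discs you do not need where they lie, and do not disturb the petri dish, the brass weight and the vial.

Things in the scene. Friction and masses are not known exactly. Their poses are not given: they have to be found in the camera images.
- scale: Spring scale, fixed to the worktop: painted housing 96 x 96 mm (foot) and 58 mm high, a round flat pan above it on a stem, an upright spindle on the pan. Origin under its middle; z up; its own -x side is the front, which carries a white plate with two black level lines, 22 and 30 mm above the worktop. A pointer with a black tip hangs from the pan in front of that plate.
- scale_axis (a point): Middle of the top of the pan (62 mm in diameter) when fully up, 105 mm above the worktop; fixed to the housing. The steel spindle (14 mm thick, flat top, edge rounded 0.8 mm, 60 mm above the pan) is clamped rigidly in an oversize hole of the pan, up to 7 mm off this axis along the housing's x and likewise along its y; its true place differs each run and is not measured.
- pan (a joint): How far the pan (with spindle and pointer) has sunk from its top, in m: 0 up, 0.040 on its bottom stop. Spring-held, about 245 N/m (a disc sinks it about 7 mm). The empty pan already hangs 0 to 12 mm low, differing each run. Pointer tip at the upper line (the mark): 0.020; at the lower line (the limit): 0.028.
- strip: Fixed black rubber strip, 270 x 75 x 3 mm, flat on the worktop, its length along its x; origin under its middle. The four discs lie on it in a row along its length, about 60 mm apart (within 4 mm).
- disc_0: Steel disc with a plain through hole: 46 mm in diameter, hole 18 mm, 16 mm thick, about 0.175 kg. All four are alike. Origin: centre of its underside; z along the hole, up.
- disc_1: Steel disc with a plain through hole: 46 mm in diameter, hole 18 mm, 16 mm thick, about 0.175 kg. All four are alike. Origin: centre of its underside; z along the hole, up.
- disc_2: Steel disc with a plain through hole: 46 mm in diameter, hole 18 mm, 16 mm thick, about 0.175 kg. All four are alike. Origin: centre of its underside; z along the hole, up.
- disc_3: Steel disc with a plain through hole: 46 mm in diameter, hole 18 mm, 16 mm thick, about 0.175 kg. All four are alike. Origin: centre of its underside; z along the hole, up.
- petri: Glass-clear petri dish, 59 mm in diameter, 14 mm high; bystander. Origin under its middle.
- brass_weight: Small brass knob weight, 20 mm in diameter, 30 mm high; bystander. Origin under its middle.
- vial: Small capped vial, 22 mm in diameter, 52 mm high, standing; bystander. Origin under its middle.
There are look-alikes about, which are no part of the job. What is shaped like the disc_3 but purple is not meant. What is shaped like the disc_0 but blue is not meant.

How it is judged (in metres and radians):
On the way, in this order (a step that is already met when the one before it is completed fails the run):
1. A first disc lies on the pan round the spindle, let go (((horizontal distance between disc_0 and scale_axis below 0.015 m and z of disc_0 in the frame of scale_axis between -0.05 and 0.017 m and angle between disc_0's own z axis and vertical below 0.12 rad and contact force between disc_0 and the fingers below 0.05 N) or (horizontal distance between disc_1 and scale_axis below 0.015 m and z of disc_1 in the frame of scale_axis between -0.05 and 0.017 m and angle between disc_1's own z axis and vertical below 0.12 rad and contact force between disc_1 and the fingers below 0.05 N) or (horizontal distance between disc_2 and scale_axis below 0.015 m and z of disc_2 in the frame of scale_axis between -0.05 and 0.017 m and angle between disc_2's own z axis and vertical below 0.12 rad and contact force between disc_2 and the fingers below 0.05 N) or (horizontal distance between disc_3 and scale_axis below 0.015 m and z of disc_3 in the frame of scale_axis between -0.05 and 0.017 m and angle between disc_3's own z axis and vertical below 0.12 rad and contact force between disc_3 and the fingers below 0.05 N))), for 0.2 s.
2. A second disc lies on the first, let go ((((horizontal distance between disc_0 and scale_axis below 0.015 m and z of disc_0 in the frame of scale_axis between -0.05 and 0.017 m and angle between disc_0's own z axis and vertical below 0.12 rad and contact force between disc_0 and the fingers below 0.05 N) and (horizontal distance between disc_1 and scale_axis below 0.015 m and z of disc_1 in the frame of scale_axis between -0.05 and 0.017 m and angle between disc_1's own z axis and vertical below 0.12 rad and contact force between disc_1 and the fingers below 0.05 N)) or ((horizontal distance between disc_0 and scale_axis below 0.015 m and z of disc_0 in the frame of scale_axis between -0.05 and 0.017 m and angle between disc_0's own z axis and vertical below 0.12 rad and contact force between disc_0 and the fingers below 0.05 N) and (horizontal distance between disc_2 and scale_axis below 0.015 m and z of disc_2 in the frame of scale_axis between -0.05 and 0.017 m and angle between disc_2's own z axis and vertical below 0.12 rad and contact force between disc_2 and the fingers below 0.05 N)) or ((horizontal distance between disc_0 and scale_axis below 0.015 m and z of disc_0 in the frame of scale_axis between -0.05 and 0.017 m and angle between disc_0's own z axis and vertical below 0.12 rad and contact force between disc_0 and the fingers below 0.05 N) and (horizontal distance between disc_3 and scale_axis below 0.015 m and z of disc_3 in the frame of scale_axis between -0.05 and 0.017 m and angle between disc_3's own z axis and vertical below 0.12 rad and contact force between disc_3 and the fingers below 0.05 N)) or ((horizontal distance between disc_1 and scale_axis below 0.015 m and z of disc_1 in the frame of scale_axis between -0.05 and 0.017 m and angle between disc_1's own z axis and vertical below 0.12 rad and contact force between disc_1 and the fingers below 0.05 N) and (horizontal distance between disc_2 and scale_axis below 0.015 m and z of disc_2 in the frame of scale_axis between -0.05 and 0.017 m and angle between disc_2's own z axis and vertical below 0.12 rad and contact force between disc_2 and the fingers below 0.05 N)) or ((horizontal distance between disc_1 and scale_axis below 0.015 m and z of disc_1 in the frame of scale_axis between -0.05 and 0.017 m and angle between disc_1's own z axis and vertical below 0.12 rad and contact force between disc_1 and the fingers below 0.05 N) and (horizontal distance between disc_3 and scale_axis below 0.015 m and z of disc_3 in the frame of scale_axis between -0.05 and 0.017 m and angle between disc_3's own z axis and vertical below 0.12 rad and contact force between disc_3 and the fingers below 0.05 N)) or ((horizontal distance between disc_2 and scale_axis below 0.015 m and z of disc_2 in the frame of scale_axis between -0.05 and 0.017 m and angle between disc_2's own z axis and vertical below 0.12 rad and contact force between disc_2 and the fingers below 0.05 N) and (horizontal distance between disc_3 and scale_axis below 0.015 m and z of disc_3 in the frame of scale_axis between -0.05 and 0.017 m and angle between disc_3's own z axis and vertical below 0.12 rad and contact force between disc_3 and the fingers below 0.05 N)))), for 0.2 s.
At the end, for the whole second after the job is handed in: The pan is 19 to 29 mm down (pointer between the lines, 1 mm tolerance); every disc is let go, at rest, and either flat round the spindle (centre within 15 mm of the axis, tilt under 0.12 rad, resting on the pan or a disc) or within 30 mm of where it started (value of joint pan between 0.019 and 0.029 m and contact force between scale and the fingers below 0.05 N and ((horizontal distance between disc_0 and scale_axis below 0.015 m and z of disc_0 in the frame of scale_axis between -0.05 and 0.017 m and angle between disc_0's own z axis and vertical below 0.12 rad and contact force between disc_0 and the fingers below 0.05 N) or distance of disc_0 from where it was at the start of the episode below 0.03 m) and ((horizontal distance between disc_1 and scale_axis below 0.015 m and z of disc_1 in the frame of scale_axis between -0.05 and 0.017 m and angle between disc_1's own z axis and vertical below 0.12 rad and contact force between disc_1 and the fingers below 0.05 N) or distance of disc_1 from where it was at the start of the episode below 0.03 m) and ((horizontal distance between disc_2 and scale_axis below 0.015 m and z of disc_2 in the frame of scale_axis between -0.05 and 0.017 m and angle between disc_2's own z axis and vertical below 0.12 rad and contact force between disc_2 and the fingers below 0.05 N) or distance of disc_2 from where it was at the start of the episode below 0.03 m) and ((horizontal distance between disc_3 and scale_axis below 0.015 m and z of disc_3 in the frame of scale_axis between -0.05 and 0.017 m and angle between disc_3's own z axis and vertical below 0.12 rad and contact force between disc_3 and the fingers below 0.05 N) or distance of disc_3 from where it was at the start of the episode below 0.03 m) and linear speed of each of disc_0, disc_1, disc_2, disc_3 below 0.02 m/s); the robot touches nothing.
It fails at once if the pan is pushed down to within 3 mm of its bottom stop (37 mm or more) (value of joint pan above 0.037 m).
It fails at once if the scale is pushed with more than 20 N, by the robot or through a disc (contact force between scale and the fingers above 20 N or contact force between scale and the arm above 20 N or contact force between scale and disc_0 above 20 N or contact force between scale and disc_1 above 20 N or contact force between scale and disc_2 above 20 N or contact force between scale and disc_3 above 20 N).
It fails at once if the petri dish is moved by more than 20 mm (distance of petri from where it was at the start of the episode above 0.02 m).
It fails at once if the brass knob weight is moved by more than 20 mm (distance of brass_weight from where it was at the start of the episode above 0.02 m).
It fails at once if the vial is moved by more than 20 mm (distance of vial from where it was at the start of the episode above 0.02 m).
It also fails if it takes over 72 s, if anything falls off the work surface, if the arm or the gripper's body presses on something with over 40 N, if the wrist force passes 120 N, or if a joint passes its speed limit or range.

## Working session

There is one attempt and no reset: what is moved stays moved. The work goes in short steps, Python scripts to look and compute and a tool call to move; the robot and the scene stay as the last step left them, time stands still between calls to the robot, and variables do not carry over. Pictures are saved under pics/ and viewed, at most 10 in all, crops included, and the job is handed in when it is done.

Besides the shell and the picture viewer there is one more tool, called after "Emit:" by a JSON object that holds its "name" and its "arguments". send_rows: Moves the arm, as the interface text tells. Its arguments: {"type":"object","properties":{"dp":{"type":"array"},"turn":{"type":"array"},"hand":{"type":"array"},"force":{"type":"number"}},"required":["dp","turn","hand"]}

```bash
mkdir -p pics
cat > h.py <<'E'
import numpy as np, cv2
from rig import read_state, camera, finish_job
def proj(c,X):
    X=np.atleast_2d(X).astype(float); p=X@np.array(c["R"]).T+np.array(c["t"])
    s=p[:,:2]/p[:,2:]; s=s*(1+c["k1"]*(s**2).sum(1,keepdims=True))
    K=np.array(c["camera_matrix"]); return s@K[:2,:2].T+K[:2,2]
def ray(c,uv):
    K=np.array(c["camera_matrix"]); d=np.linalg.solve(K[:2,:2],np.array(uv,float)-K[:2,2]); s=d.copy()
    for _ in range(30): s=d/(1+c["k1"]*(s@s))
    R=np.array(c["R"]); return -R.T@np.array(c["t"]), R.T@np.array([s[0],s[1],1])
def onz(c,uv,z):
    o,d=ray(c,uv); return o+d*(z-o[2])/d[2]
def crop(c,x0,y0,x1,y1,name,k):
    im=cv2.resize(c["pixels"][y0:y1,x0:x1],None,fx=k,fy=k,interpolation=cv2.INTER_CUBIC)
    cv2.imwrite("pics/"+name,im[:,:,::-1])
E
python3 - <<'E'
from h import *
ims=[]
for n in ("top","side"):
    c=camera(n); o,d=ray(c,(256,192)); print(n,o,d,c["k1"],np.array(c["camera_matrix"])[0,0]); crop(c,0,0,512,384,n+"0.png",1.5)
s=read_state(); print(s)
E
```

```text
top [395.92451263 379.98685685 940.89751281] [ 0.08789913 -0.00560777 -0.99620055] -0.07859257525941037 408.116974506352
side [ 103.04174472 1206.81979095  556.12716611] [ 0.34160154 -0.82309543 -0.45400246] -0.12711884970183 484.8696164776021
{'time': 0.1, 'q': array([-71.86081106,  29.90469149,  -2.08403212,  91.67031171,
         1.21423716,  58.50624638,  -6.4620966 ]), 'joint_vel': array([-0.04763269, -0.0841384 , -0.08143038,  0.02351502,  0.03706986,
       -0.05200888, -0.06659596]), 'joint_torque': array([ 4.33310604e-03, -9.28485632e+01,  1.98433846e+00, -3.70537770e+01,
        1.81656011e-02,  5.44511480e-03, -6.18542367e-05]), 'position': array([235.65106837, 578.54545737, 238.79546372]), 'tcp_rot': array([[-9.26140284e-01,  3.77179074e-01, -3.48554679e-04],
       [ 3.77179232e-01,  9.26139773e-01, -9.73212115e-04],
       [-4.42648926e-05, -1.03279853e-03, -9.99999466e-01]]), 'ft_force': array([-0.22050547,  0.45278553, -0.75704952]), 'torque': array([-0.00726506,  0.03485438, -0.00163281]), 'grasp_force': 0.0, 'opening': 85.56423417998987}
```

View pics/top0.png

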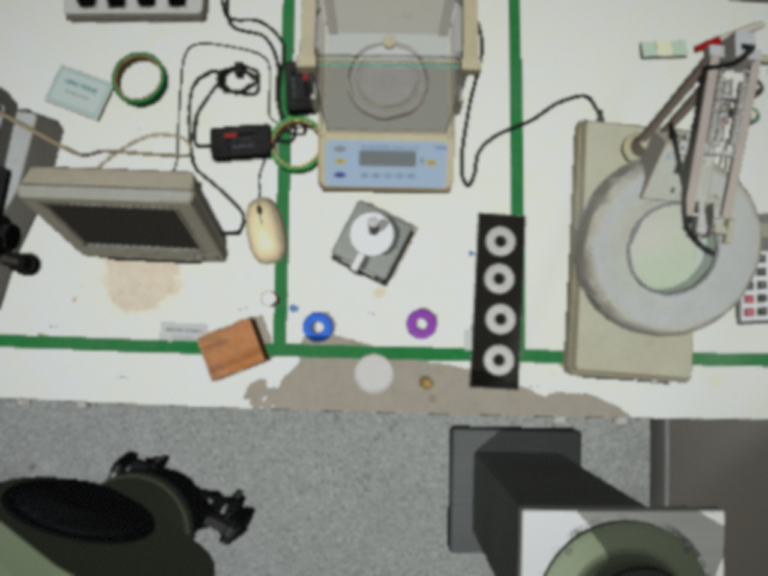

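View pics/side0.png

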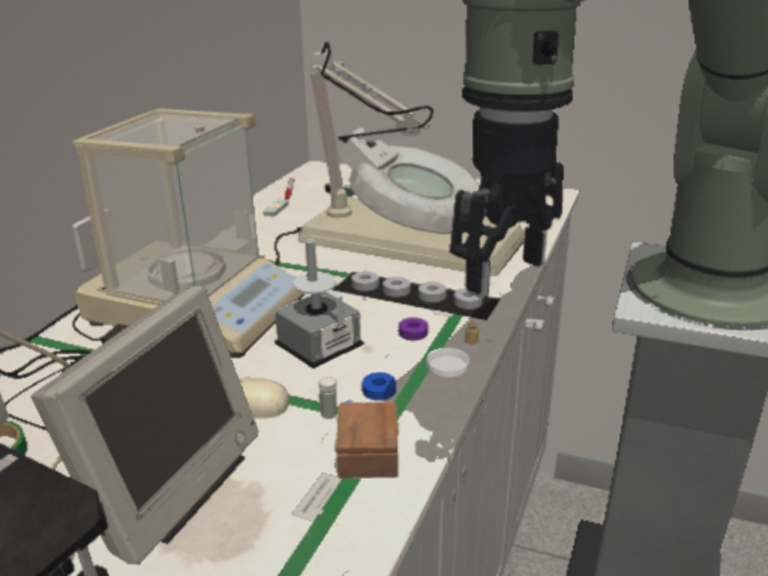

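The top picture shows the scale at (375,242) and four grey discs on the black strip at (500,241), (499,279), (500,319) and (499,360). The blue ring at (318,326) and the purple ring at (422,323) are off the strip and are the look-alikes, so the grey ones on the strip fit the description. The petri dish is at (374,373), the brass weight at (426,382) and the vial at (269,298). I'll take enlarged crops next.

Run:
```python
from h import *
c=camera("top"); crop(c,212,125,362,265,"topc.png",4)
im=c["pixels"]; g=cv2.cvtColor(im,cv2.COLOR_RGB2GRAY)
sub=cv2.resize(g[135:265,305:360],None,fx=4,fy=4,interpolation=cv2.INTER_LINEAR)
m=(sub>95).astype(np.uint8)
n,l,st,ce=cv2.connectedComponentsWithStats(m)
for i in range(1,n):
    if 1000<st[i,4]<14000:
        cn,_=cv2.findContours((l==i).astype(np.uint8),cv2.RETR_EXTERNAL,cv2.CHAIN_APPROX_NONE)
        e=cv2.minEnclosingCircle(cn[0]); uv=np.array(ce[i])/4-.375+[305,135]
        print(st[i,4],uv,e[1]/4,onz(c,uv,19)[:2])
s=camera("side"); crop(s,170,150,270,250,"sidec.png",6)
np.set_printoptions(suppress=True,precision=1)
for uv in [(249,249),(284,254.5),(179,199)]: print(uv,onz(c,uv,14)[:2])
```

```text
4764 [333.18991394 160.46746432] 10.360754013061523 [554.57187951 199.71330312]
4891 [332.34724494 185.33155285] 10.453512191772461 [497.17388512 201.28278483]
5047 [333.28172677 212.29222806] 10.594970703125 [435.84313866 198.63339533]
5150 [332.2226699  239.68160194] 10.703594207763672 [374.12474598 200.39337308]
12715 [333.86514943 253.98825206] 30.30498504638672 [342.23164151 196.29281635]
(249, 249) [348.4 387.1]
(284, 254.5) [338.2 308. ]
(179, 199) [456.9 549.9]
```

View pics/topc.png

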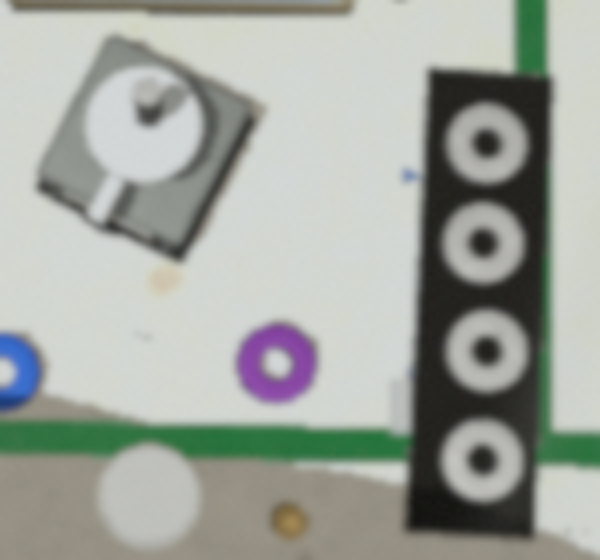

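View pics/sidec.png

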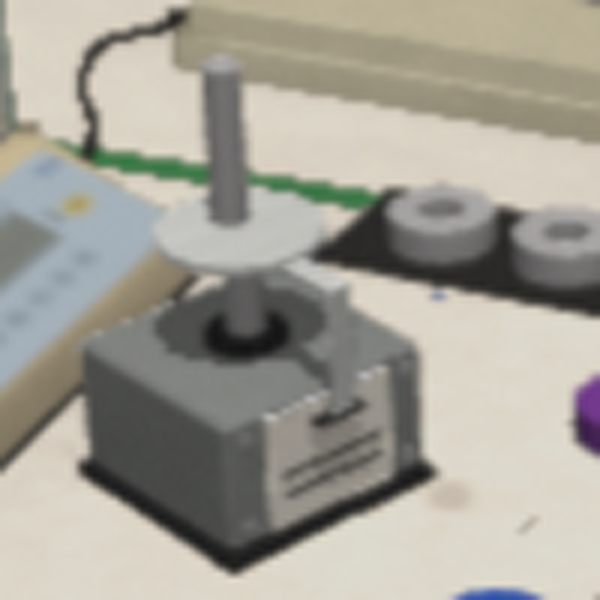

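The crops confirm the four grey discs at native (333,160), (332,185), (333,212) and (332,240). The spindle top is at about top (248.7,147.3) and side (207,160.3). The pointer's black tip sits about 12 mm above the upper line, so the pan hangs about 8 mm low and I expect two discs to be enough.

Run:
```python
from h import *
np.set_printoptions(suppress=True,precision=1)
c=camera("top"); s=camera("side")
f=lambda cam,x,y,x0,y0,k:np.array([x0+(x+.5)/k-.5,y0+(y+.5)/k-.5])
def tri(a,b):
    o1,d1=ray(c,a);o2,d2=ray(s,b); d1=d1/np.linalg.norm(d1);d2=d2/np.linalg.norm(d2)
    A=np.c_[d1,-d2]; t=np.linalg.lstsq(A,o2-o1,rcond=None)[0]; p,q=o1+d1*t[0],o2+d2*t[1]; return (p+q)/2,p-q
T=lambda x,y:f(c,x,y,212,125,4); S=lambda x,y:f(s,x,y,170,150,6)
print("spindle top",tri(T(147,90),S(222,64))); print("pan",tri(T(144,124),S(242,232)))
print("spindle base",tri(T(150,116),S(230,220)))
print("disc0-hole top",tri(T(486,143),S(441,209)), "disc1", tri(T(484,243),S(568,232)))
for z in (150,157,165): p=onz(c,T(147,90),z); print(p, proj(s,p), S(222,64))
print("lines/tip heights: up line, low line, tip", [onz(s,S(*u),0)for u in[(340,452),(340,480),(340,412)]])
```

```text
spindle top (array([551.2, 392.5, 161.5]), array([0.9, 0.4, 0.2]))
pan (array([546. , 394.7,  98.4]), array([0.3, 0.1, 0. ]))
spindle base (array([550.8, 392.1, 101. ]), array([-1.6, -0.7, -0.3]))
disc0-hole top (array([555.7, 199.4,  15.9]), array([-0.8, -0.3, -0.1])) disc1 (array([497.9, 200.1,  15.4]), array([-0.9, -0.3, -0. ]))
[553.9 392.9 150. ] [[205.4 165.2]] [206.6 160.2]
[552.5 392.7 157. ] [[205.8 162.2]] [206.6 160.2]
[550.9 392.6 165. ] [[206.3 158.7]] [206.6 160.2]
lines/tip heights: up line, low line, tip [array([523. , 371.9,   0. ]), array([514.4, 390.1,   0. ]), array([535.7, 345. ,   0. ])]
```

Emit:
{"name": "send_rows", "arguments": {"dp": [[2.5,-4,0],[2.5,-4,0],[2.5,-4,0],[2.5,-4,0],[2.5,-4,0],[2.5,-4,0],[2.5,-4,0],[2.5,-4,0]], "turn": [0.46,0.46,0.46,0.46,0.46,0.46,0.46,0.47], "hand": [0.9,0.9,0.85,0.85,0.8,0.8,0.8,0.8], "force": 40}}

```text
time: 0.97
position: [413.1, 294.3, 239.5]
tcp_rot: [[-1.0, -0.002, 0.0], [-0.002, 1.0, 0.0], [-0.0, 0.0, -1.0]]
ft_force: [2.2, 0.9, 0.0]
opening: 68.2
grasp_force: 0.0
```

Emit:
{"name": "send_rows", "arguments": {"dp": [[0,-3,0],[0,-3,0],[0,0,-3.5],[0,0,-3.5],[0,0,-3.5],[0,0,-3.5],[0,0,-2],[0,0,0]], "turn": [0,0,0,0,0,0,0,0], "hand": [0.8,0.8,0.8,0.8,0.8,0.8,0.8,0.8]}}

```text
time: 1.63
position: [410.7, 235.1, 76.0]
tcp_rot: [[-1.0, 0.0, -0.005], [0.0, 1.0, -0.003], [0.005, -0.003, -1.0]]
ft_force: [-0.8, -0.9, -0.6]
opening: 68.3
grasp_force: 0.0
```

Run:
```python
from h import *
s=camera("side"); crop(s,220,100,370,225,"grab1.png",5)
print(read_state()["position"],read_state()["ft_force"],read_state()["opening"])
for p in [(435.8,198.6,19),(435.8,198.6,3),(497.2,201,19)]: print((proj(s,p)-[220,100])*5+2)
```

```text
[411.59023618 235.57797756  78.10987713] [ 0.35936899 -0.39533985  0.53138472] 68.44442357495178
[[343.53205602 454.99560797]]
[[343.07423504 483.98016259]]
[[224.79458625 437.73363506]]
```

View pics/grab1.png

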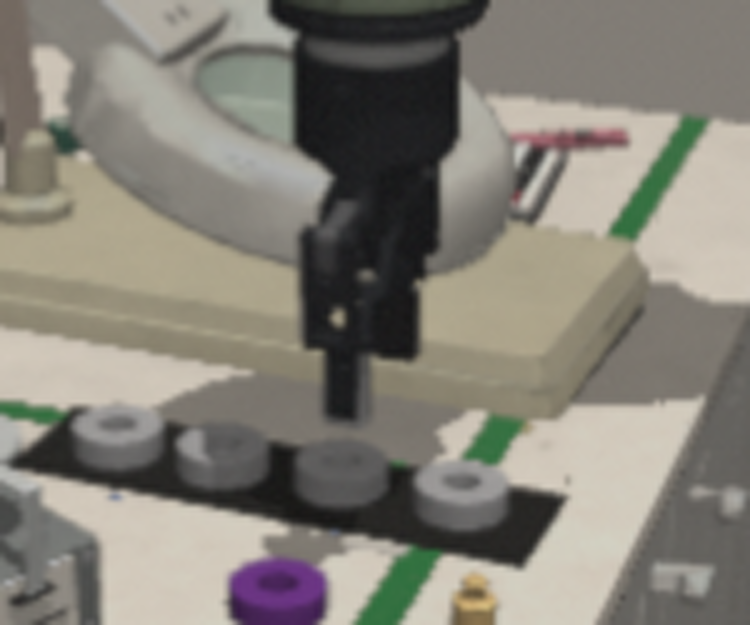

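The side view shows the gripper about 25 mm short in x and 37 mm short in y of the third disc at crop (341,457), because fast rows are truncated. The projected disc position agrees with the picture. I'll correct using smaller rows.

Emit:
{"name": "send_rows", "arguments": {"dp": [[0.6,-0.9,0],[0.6,-0.9,0],[0.6,-0.9,0],[0.6,-0.9,0],[0,0,-1.2],[0,0,-1.2],[0,0,-1],[0,0,0]], "turn": [0,0,0,0,0,0,0,0], "hand": [0.8,0.8,0.8,0.8,0.8,0.8,0.8,0.8]}}

```text
time: 2.35
position: [436.3, 199.2, 44.2]
tcp_rot: [[-1.0, 0.001, -0.001], [0.001, 1.0, -0.001], [0.001, -0.001, -1.0]]
ft_force: [-1.4, -1.1, 0.1]
opening: 68.5
grasp_force: 0.0
```

Emit:
{"name": "send_rows", "arguments": {"dp": [[0,0,-0.8],[0,0,-0.8],[0,0,-0.7],[0,0,-0.5],[0,0,-0.2],[0,0,0],[0,0,0],[0,0,0]], "turn": [0,0,0,0,0,0,0,0], "hand": [0.8,0.8,0.8,0.8,0.8,0.7,0.65,0.6]}}

```text
time: 3.02
position: [436.6, 200.2, 15.5]
tcp_rot: [[-1.0, 0.0, 0.0], [0.0, 1.0, 0.0], [-0.0, 0.0, -1.0]]
ft_force: [0.1, -0.9, 0.3]
opening: 51.0
grasp_force: 0.0
```

Emit:
{"name": "send_rows", "arguments": {"dp": [[0,0,0],[0,0,0],[0,0,0],[0,0,0],[0,0,0],[0,0,0],[0,0,0],[0,0,0]], "turn": [0,0,0,0,0,0,0,0], "hand": [0.55,0.5,0.45,0.4,0.4,0.4,0.4,0.4]}}

```text
time: 3.68
position: [436.7, 200.4, 16.0]
tcp_rot: [[-1.0, 0.0, 0.001], [0.0, 1.0, 0.0], [-0.001, 0.0, -1.0]]
ft_force: [-3.2, -0.6, 14.4]
opening: 44.5
grasp_force: 38.6
```

Emit:
{"name": "send_rows", "arguments": {"dp": [[0,0,0.3],[0,0,0.7],[0,0,1],[0,0,2],[0,0,2],[0,0,2],[0,0,2],[0,0,0]], "turn": [0,0,0,0,0,0,0,0], "hand": [0.4,0.4,0.4,0.4,0.4,0.4,0.4,0.4]}}

```text
time: 4.35
position: [437.8, 200.7, 119.2]
tcp_rot: [[-1.0, 0.001, 0.004], [0.001, 1.0, 0.002], [-0.004, 0.002, -1.0]]
ft_force: [0.4, 0.2, -0.4]
opening: 44.1
grasp_force: 41.3
```

Emit:
{"name": "send_rows", "arguments": {"dp": [[0,0,1.8],[0,0,1.8],[0,0,1.8],[0,0,1.8],[0,0,1.8],[0,0,1.5],[0,0,0],[0,0,0]], "turn": [0,0,0,0,0,0,0,0], "hand": [0.4,0.4,0.4,0.4,0.4,0.4,0.4,0.4]}}

```text
time: 5.02
position: [436.5, 200.1, 220.7]
tcp_rot: [[-1.0, 0.001, 0.001], [0.001, 1.0, 0.001], [-0.001, 0.001, -1.0]]
ft_force: [-0.3, -0.4, -2.5]
opening: 44.0
grasp_force: 41.6
```

Emit:
{"name": "send_rows", "arguments": {"dp": [[0.9,1.5,0],[0.9,1.5,0],[0.9,1.5,0],[0.9,1.5,0],[0.9,1.5,0],[0.9,1.5,0],[0.9,1.5,0],[0.9,1.5,0]], "turn": [0,0,0,0,0,0,0,0], "hand": [0.4,0.4,0.4,0.4,0.4,0.4,0.4,0.4]}}

```text
time: 5.68
position: [508.3, 320.5, 218.7]
tcp_rot: [[-1.0, 0.0, -0.002], [0.0, 1.0, -0.001], [0.002, -0.001, -1.0]]
ft_force: [0.1, -0.0, -2.2]
opening: 44.0
grasp_force: 41.6
```

Emit:
{"name": "send_rows", "arguments": {"dp": [[0.9,1.5,0],[0.9,1.5,0],[0.9,1.5,0],[0.9,1.5,0],[0.6,1.2,0],[0,0,0],[0,0,0],[0,0,0]], "turn": [0,0,0,0,0,0,0,0], "hand": [0.4,0.4,0.4,0.4,0.4,0.4,0.4,0.4]}}

```text
time: 6.35
position: [550.0, 391.3, 219.2]
tcp_rot: [[-1.0, 0.001, -0.001], [0.001, 1.0, -0.001], [0.001, -0.001, -1.0]]
ft_force: [-0.9, 0.4, -1.4]
opening: 43.9
grasp_force: 41.6
```

Run:
```python
from h import *
np.set_printoptions(suppress=True,precision=1)
s=camera("side"); crop(s,160,95,260,195,"hov1.png",6); st=read_state(); p=st["position"]; print(p,st["ft_force"])
f=lambda q:(proj(s,q)-[160,95]+.5)*6-.5
a=np.linspace(0,6.283,9)[:-1]; C=np.c_[23*np.cos(a),23*np.sin(a),0*a]
print("bottom rim",f(p+[0,0,-13]+C)[:,0].min(),f(p+[0,0,-13]+C)[:,0].max(),f(p+[0,0,-13]+C)[:,1].max()); print("spindle est top", f([551.2,392.5,160]))
```

```text
[550.2 391.2 219.6] [ 0.2  0.7 -1.5]
bottom rim 211.82121477793237 341.095212043278 293.8236258099153
spindle est top [[280.7 397.7]]
```

View pics/hov1.png

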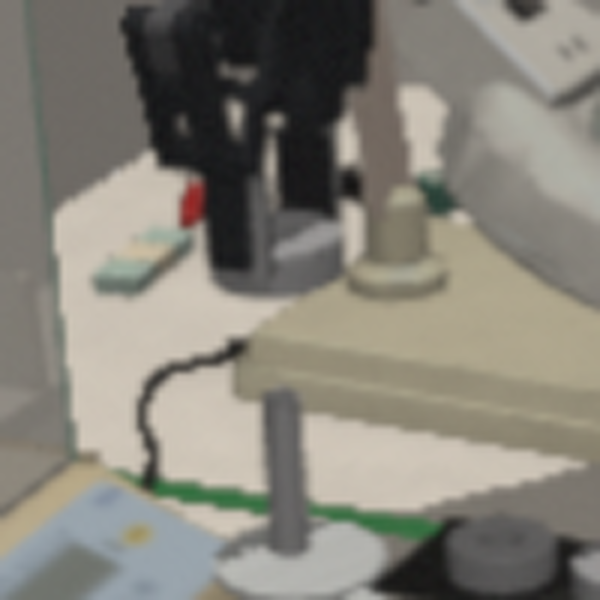

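The held disc sits at crop x 211–344 with its bottom at y 296, about 0.5 mm from the position predicted from the arm. The spindle top at (281,395) matches the estimate of (551,392.5). I'll lower onto the tip and use the pan's position in the image to tell whether it entered.

Emit:
{"name": "send_rows", "arguments": {"dp": [[0.11,0.13,-1],[0,0,-1],[0,0,-1],[0,0,-0.8],[0,0,-0.3],[0,0,0],[0,0,0],[0,0,0]], "turn": [0,0,0,0,0,0,0,0], "hand": [0.4,0.4,0.4,0.4,0.4,0.4,0.4,0.4]}}

```text
time: 7.07
position: [551.8, 393.6, 179.7]
tcp_rot: [[-1.0, 0.0, 0.001], [0.0, 1.0, 0.0], [-0.001, 0.0, -1.0]]
ft_force: [-0.0, -0.1, -1.4]
opening: 43.6
grasp_force: 41.6
```

```bash
cat >> h.py <<'E'
def chk(name=None):
    # pan shift (px down) against the reference crop of the pan/pointer area
    import os
    f=[];
    s=camera("side"); st=read_state(); f=st["ft_force"]
    t=cv2.cvtColor(s["pixels"],cv2.COLOR_RGB2GRAY)
    if not os.path.exists("ref.npy"): np.save("ref.npy",t)
    r=np.load("ref.npy"); out=[]
    for (x0,x1,y0,y1) in [(194,228,182,197),(220,233,200,222)]:
        m=cv2.matchTemplate(cv2.resize(t[y0-4:y1+18,x0-1:x1+1],None,fx=1,fy=4),cv2.resize(r[y0:y1,x0:x1],None,fx=1,fy=4),cv2.TM_CCOEFF_NORMED)
        _,v,_,l=cv2.minMaxLoc(m); out.append((round(l[1]/4-4,2),round(v,2)))
    print("pan,pointer shift px",out,"pos",np.round(st["position"],1),"F",np.round(f,1),"t",st["time"],"open",round(st["opening"],1))
    return s
E
python3 -c "
from h import *
s=chk(); a=proj(s,[551,392,97]);b=proj(s,[551,392,87]);print(a,b)"
```

```text
pan,pointer shift px [(0.0, 1.0), (0.0, 1.0)] pos [551.8 393.6 179.8] F [ 0.2 -0.4 -1.7] t 7.1167 open 44.1
[[208.3751777  187.94071112]] [[208.65554967 192.11613589]]
```

Emit:
{"name": "send_rows", "arguments": {"dp": [[-0.05,-0.1,0],[0,0,-0.3],[0,0,-0.3],[0,0,-0.3],[0,0,-0.3],[0,0,-0.3],[0,0,0],[0,0,0]], "turn": [0,0,0,0,0,0,0,0], "hand": [0.4,0.4,0.4,0.4,0.4,0.4,0.4,0.4]}}

```text
time: 7.78
position: [550.9, 392.5, 164.0]
tcp_rot: [[-1.0, 0.0, -0.0], [0.0, 1.0, -0.0], [0.0, -0.0, -1.0]]
ft_force: [-1.4, 2.2, -1.3]
opening: 43.8
grasp_force: 41.6
```

```bash
python3 -c "
from h import *
s=chk(); crop(s,170,110,270,210,'in1.png',6)"
```

```text
pan,pointer shift px [(0.5, 0.95), (0.25, 0.98)] pos [550.9 392.5 164.2] F [-1.5  1.5 -1.3] t 7.8333 open 44.3
```

View pics/in1.png

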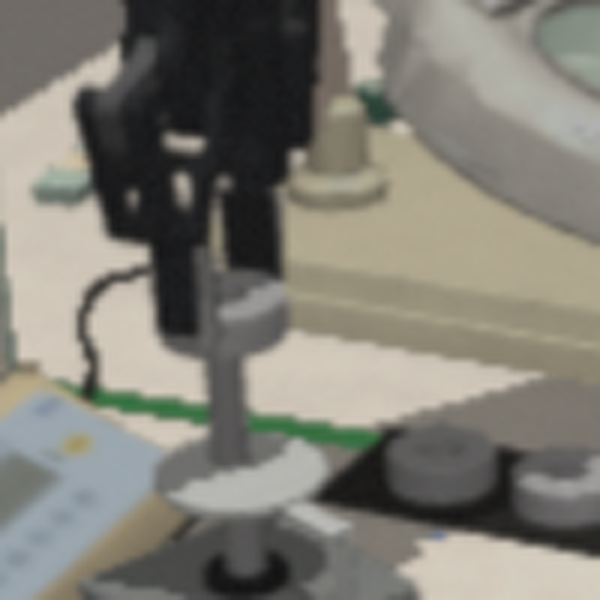

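The disc is round the spindle: the column runs into the underside at crop (225,350), and the pan shifted under 1 px where a missed entry would have pushed it 3 px or more. There is a slight side load, so I'll ease it off and keep lowering.

Emit:
{"name": "send_rows", "arguments": {"dp": [[-0.05,0.07,0],[0,0,-0.3],[0,0,-0.3],[0,0,-0.4],[0,0,-0.4],[0,0,-0.4],[0,0,0],[0,0,0]], "turn": [0,0,0,0,0,0,0,0], "hand": [0.4,0.4,0.4,0.4,0.4,0.4,0.4,0.4]}}

```text
time: 8.5
position: [550.5, 393.0, 145.9]
tcp_rot: [[-1.0, 0.0, -0.0], [0.0, 1.0, -0.0], [0.0, -0.0, -1.0]]
ft_force: [-0.3, 0.0, -1.2]
opening: 43.8
grasp_force: 41.6
```

```bash
python3 -c "
from h import *
chk();chk();chk()"
```

```text
pan,pointer shift px [(0.25, 0.93), (0.0, 1.0)] pos [550.6 393.1 146.2] F [ 0.2 -0.3 -1.2] t 8.55 open 44.0
pan,pointer shift px [(0.25, 0.93), (0.0, 1.0)] pos [550.7 393.2 146.4] F [-0.1  0.1 -1.8] t 8.6 open 44.1
pan,pointer shift px [(0.25, 0.93), (0.0, 1.0)] pos [550.7 393.2 146.5] F [ 0.3  0.  -1.4] t 8.65 open 44.2
```

Emit:
{"name": "send_rows", "arguments": {"dp": [[0,0,-0.5],[0,0,-0.5],[0,0,-0.5],[0,0,-0.5],[0,0,-0.5],[0,0,-0.5],[0,0,0],[0,0,0]], "turn": [0,0,0,0,0,0,0,0], "hand": [0.4,0.4,0.4,0.4,0.4,0.4,0.4,0.4]}}

```text
time: 9.32
position: [550.4, 393.1, 115.9]
tcp_rot: [[-1.0, 0.0, -0.0], [0.0, 1.0, -0.0], [0.0, -0.0, -1.0]]
ft_force: [0.3, 0.2, -1.6]
opening: 44.2
grasp_force: 41.6
```

```bash
python3 -c "
from h import *
chk();chk()"
```

```text
pan,pointer shift px [(1.0, 0.6), (0.25, 0.98)] pos [550.6 393.1 116.3] F [-0.6  0.  -1.7] t 9.3667 open 44.0
pan,pointer shift px [(0.75, 0.6), (0.0, 0.99)] pos [550.7 393.2 116.5] F [ 0.5 -0.4 -2. ] t 9.4167 open 44.1
```

Emit:
{"name": "send_rows", "arguments": {"dp": [[0,0,-0.2],[0,0,-0.2],[0,0,-0.2],[0,0,-0.2],[0,0,0],[0,0,0],[0,0,0],[0,0,0]], "turn": [0,0,0,0,0,0,0,0], "hand": [0.4,0.4,0.4,0.4,0.4,0.4,0.4,0.4]}}

```text
time: 10.08
position: [550.6, 393.1, 108.4]
tcp_rot: [[-1.0, 0.0, 0.0], [0.0, 1.0, -0.0], [-0.0, -0.0, -1.0]]
ft_force: [-0.0, -0.7, 0.3]
opening: 44.3
grasp_force: 41.8
```

```bash
python3 -c "
from h import *
chk();s=chk(); crop(s,170,140,270,240,'dn1.png',6)"
```

```text
pan,pointer shift px [(4.5, 0.47), (2.75, 0.69)] pos [550.6 393.1 108.4] F [-0.2 -0.1  1. ] t 10.1333 open 44.1
pan,pointer shift px [(4.5, 0.47), (2.75, 0.69)] pos [550.5 393.2 108.4] F [ 0.9  0.2 -0.3] t 10.1833 open 44.2
```

View pics/dn1.png

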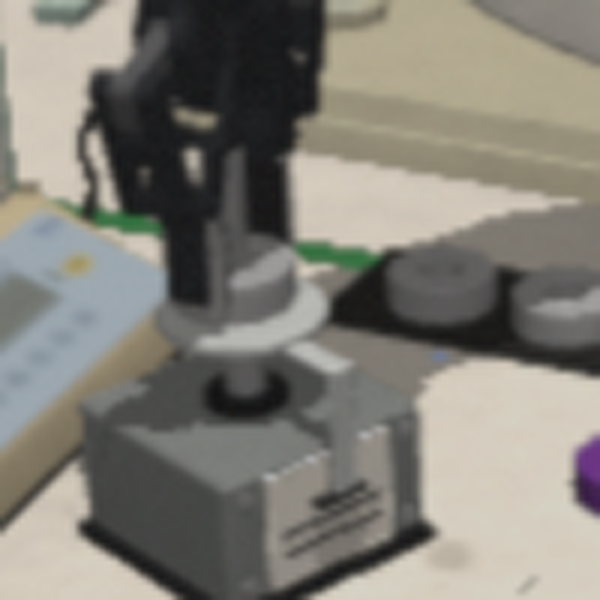

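The disc is seated: at crop (235,300) it lies flat on the pan, the pointer has sunk about 7 mm, and the wrist force shows the weight has transferred. Now I'll release.

Emit:
{"name": "send_rows", "arguments": {"dp": [[0,0,0],[0,0,0],[0,0,0],[0,0,0],[0,0,0],[0,0,0],[0,0,0],[0,0,0]], "turn": [0,0,0,0,0,0,0,0], "hand": [0.6,0.7,0.75,0.75,0.75,0.75,0.75,0.75]}}

```text
time: 10.85
position: [550.5, 393.2, 108.3]
tcp_rot: [[-1.0, 0.0, 0.0], [0.0, 1.0, -0.0], [-0.0, -0.0, -1.0]]
ft_force: [0.0, 0.5, -0.1]
opening: 64.0
grasp_force: 0.0
```

Emit:
{"name": "send_rows", "arguments": {"dp": [[0,0,0.5],[0,0,1],[0,0,1.5],[0,0,1.5],[0,0,1.5],[0,0,1.5],[0,0,1.5],[0,0,1.5]], "turn": [0,0,0,0,0,0,0,0], "hand": [0.75,0.75,0.75,0.75,0.75,0.75,0.75,0.75]}}

```text
time: 11.52
position: [550.6, 393.2, 215.2]
tcp_rot: [[-1.0, 0.0, 0.001], [0.0, 1.0, 0.001], [-0.001, 0.001, -1.0]]
ft_force: [0.1, -0.8, 0.3]
opening: 64.3
grasp_force: 0.0
```

```bash
python3 -c "
from h import *
s=chk(); crop(s,170,140,270,240,'rel1.png',6)"
```

```text
pan,pointer shift px [(3.5, 0.58), (2.0, 0.73)] pos [551.5 393.9 218.3] F [0.7 0.7 3.2] t 11.5667 open 63.8
```

View pics/rel1.png

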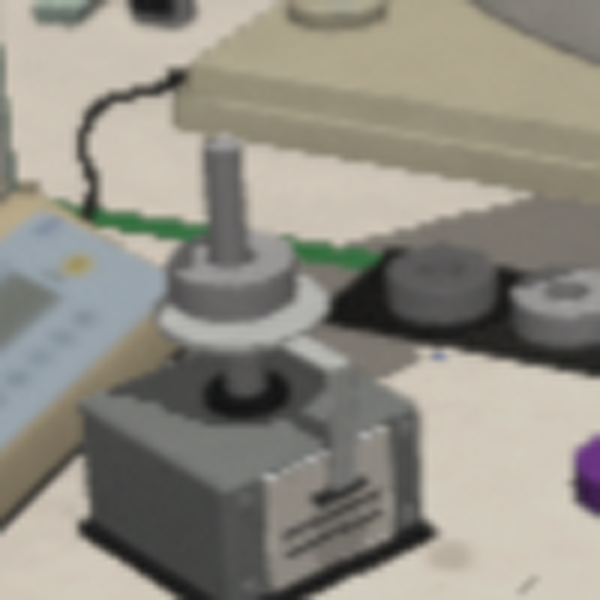

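The first disc lies flat round the spindle at crop (230,285) and is let go. The pointer tip at (340,493) is still about 6 mm above the upper line at (340,513), so a second disc is needed. I'll take the one at about (497.5,201).

Emit:
{"name": "send_rows", "arguments": {"dp": [[-0.45,-1.6,0],[-0.45,-1.6,0],[-0.45,-1.6,0],[-0.45,-1.6,0],[-0.45,-1.6,0],[-0.45,-1.6,0],[-0.45,-1.6,0],[-0.45,-1.6,0]], "turn": [0,0,0,0,0,0,0,0], "hand": [0.8,0.8,0.8,0.8,0.8,0.8,0.8,0.8]}}

```text
time: 12.23
position: [514.4, 264.4, 214.2]
tcp_rot: [[-1.0, 0.0, 0.001], [0.0, 1.0, 0.0], [-0.001, 0.0, -1.0]]
ft_force: [0.3, 0.7, 0.1]
opening: 68.3
grasp_force: 0.0
```

Emit:
{"name": "send_rows", "arguments": {"dp": [[-0.45,-1.6,0],[-0.45,-1.6,0],[-0.45,-1.6,0],[-0.45,-1.6,0],[0,0,-1.5],[0,0,-1.5],[0,0,0],[0,0,0]], "turn": [0,0,0,0,0,0,0,0], "hand": [0.8,0.8,0.8,0.8,0.8,0.8,0.8,0.8]}}

```text
time: 12.9
position: [496.5, 201.1, 183.7]
tcp_rot: [[-1.0, 0.0, -0.0], [0.0, 1.0, -0.0], [0.0, -0.0, -1.0]]
ft_force: [0.0, 0.8, 0.2]
opening: 67.8
grasp_force: 0.0
```

Emit:
{"name": "send_rows", "arguments": {"dp": [[0,0,-2],[0,0,-2],[0,0,-2],[0,0,-2],[0,0,-2],[0,0,-2],[0,0,0],[0,0,0]], "turn": [0,0,0,0,0,0,0,0], "hand": [0.8,0.8,0.8,0.8,0.8,0.8,0.8,0.8]}}

```text
time: 13.57
position: [496.7, 201.4, 63.9]
tcp_rot: [[-1.0, 0.0, -0.0], [0.0, 1.0, -0.0], [0.0, -0.0, -1.0]]
ft_force: [-0.6, -0.9, -0.1]
opening: 67.9
grasp_force: 0.0
```

Run:
```python
from h import *
print(read_state()["position"])
# pan depth from pointer: dark tip vs line rows along the pointer column, side image
s=camera("side"); g=cv2.cvtColor(s["pixels"],cv2.COLOR_RGB2GRAY); print(g[214:234,220:234])
```

```text
[496.69811463 201.35859331  63.8626863 ]
[[120 119 117 107  91 101 113 113 120 128 137 139 138 136]
 [121 123 126 139 132 113 114 114 119 129 137 138 138 135]
 [133 163 158 135 124 110 114 113 117 129 137 138 138 135]
 [143 140 145 135 120 107 113 113 117 129 137 137 137 136]
 [139 137 139 136 123 112 114 112 117 128 134 137 138 137]
 [138 138 138 137 123 112 115 112 114 105 103 125 136 137]
 [138 138 137 135 117 106 111 107  94  72  71 111 133 135]
 [138 137 133 116  87  85  88  71  60  73 104 122 118 121]
 [136 120  90  65  50  52  57  65  87 110 109  91  87 115]
 [136 116  77  47  56  70  87  99  92  81  85  98 109 126]
 [137 132 111  84  89  99  91  76  76  92 116 120 121 132]
 [137 135 122 107  93  76  74  91 106 110 119 111  90 105]
 [132 114  89  82  82  91 104 108 110  98  84  86 107 127]
 [ 97  90  85  94 106 107  97  82  83  81  95 116 130 135]
 [ 99 118 117 107  96  84  78  78  93 107 113 126 135 138]
 [121 120 109  80  75  93 107 108 110 115 123 134 138 143]
 [114  88  80  91 107 111 113 114 114 116 125 140 128  93]
 [ 85  98 108 112 113 114 115 113 113 115 106  88  69  46]
 [118 130 124 116 114 114 112 113  97  68  57  44  35  33]
 [135 136 128 116 110  99  77  63  51  38  32  34  38  71]]
```

Emit:
{"name": "send_rows", "arguments": {"dp": [[0.05,0,-1],[0,0,-1],[0,0,-1],[0,0,-0.8],[0,0,-0.6],[0,0,-0.4],[0,0,0],[0,0,0]], "turn": [0,0,0,0,0,0,0,0], "hand": [0.8,0.8,0.8,0.8,0.8,0.75,0.7,0.65]}}

```text
time: 14.28
position: [497.0, 201.1, 15.1]
tcp_rot: [[-1.0, 0.001, -0.0], [0.001, 1.0, -0.0], [0.0, -0.0, -1.0]]
ft_force: [0.8, 0.6, 0.1]
opening: 55.5
grasp_force: 0.0
```

Emit:
{"name": "send_rows", "arguments": {"dp": [[0,0,0],[0,0,0],[0,0,0],[0,0,0],[0,0,0],[0,0,0],[0,0,0],[0,0,0]], "turn": [0,0,0,0,0,0,0,0], "hand": [0.55,0.5,0.45,0.4,0.4,0.4,0.4,0.4]}}

```text
time: 14.95
position: [497.3, 201.3, 16.1]
tcp_rot: [[-1.0, 0.0, 0.001], [0.0, 1.0, 0.0], [-0.001, 0.0, -1.0]]
ft_force: [-2.6, -0.5, 8.5]
opening: 44.2
grasp_force: 39.5
```

Emit:
{"name": "send_rows", "arguments": {"dp": [[0,0,0.3],[0,0,0.7],[0,0,1],[0,0,2],[0,0,2],[0,0,2],[0,0,2],[0,0,0]], "turn": [0,0,0,0,0,0,0,0], "hand": [0.4,0.4,0.4,0.4,0.4,0.4,0.4,0.4]}}

```text
time: 15.62
position: [498.6, 201.7, 119.6]
tcp_rot: [[-1.0, 0.001, 0.005], [0.001, 1.0, 0.002], [-0.005, 0.002, -1.0]]
ft_force: [0.9, 0.5, -1.0]
opening: 44.1
grasp_force: 41.2
```

Emit:
{"name": "send_rows", "arguments": {"dp": [[0,0,1.8],[0,0,1.8],[0,0,1.8],[0,0,1.8],[0,0,1.8],[0,0,1.5],[0,0,0],[0,0,0]], "turn": [0,0,0,0,0,0,0,0], "hand": [0.4,0.4,0.4,0.4,0.4,0.4,0.4,0.4]}}

```text
time: 16.28
position: [497.1, 201.2, 220.9]
tcp_rot: [[-1.0, 0.0, 0.001], [0.0, 1.0, 0.001], [-0.001, 0.001, -1.0]]
ft_force: [0.2, -0.5, -2.5]
opening: 44.3
grasp_force: 41.5
```

Emit:
{"name": "send_rows", "arguments": {"dp": [[0.44,1.6,0],[0.44,1.6,0],[0.44,1.6,0],[0.44,1.6,0],[0.44,1.6,0],[0.44,1.6,0],[0.44,1.6,0],[0.44,1.6,0]], "turn": [0,0,0,0,0,0,0,0], "hand": [0.4,0.4,0.4,0.4,0.4,0.4,0.4,0.4]}}

```text
time: 16.95
position: [531.9, 329.6, 219.0]
tcp_rot: [[-1.0, 0.0, -0.001], [0.0, 1.0, -0.001], [0.001, -0.001, -1.0]]
ft_force: [0.5, -0.8, -2.0]
opening: 44.1
grasp_force: 41.5
```

Emit:
{"name": "send_rows", "arguments": {"dp": [[0.44,1.6,0],[0.44,1.6,0],[0.44,1.6,0],[0.42,1.6,0],[0,0,-1],[0,0,-1],[0,0,0],[0,0,0]], "turn": [0,0,0,0,0,0,0,0], "hand": [0.4,0.4,0.4,0.4,0.4,0.4,0.4,0.4]}}

```text
time: 17.62
position: [549.3, 391.9, 199.0]
tcp_rot: [[-1.0, 0.001, -0.002], [0.001, 1.0, -0.002], [0.002, -0.002, -1.0]]
ft_force: [0.1, 0.5, -0.9]
opening: 44.1
grasp_force: 41.5
```

```bash
rm ref.npy; python3 -c "
from h import *
chk();chk()"
```

```text
pan,pointer shift px [(0.0, 1.0), (0.0, 1.0)] pos [549.6 392.2 199.9] F [-0.2  0.6 -1.5] t 17.6667 open 43.9
pan,pointer shift px [(0.0, 1.0), (0.0, 1.0)] pos [549.8 392.5 200.4] F [-0.   0.2 -1. ] t 17.7167 open 44.2
```

Emit:
{"name": "send_rows", "arguments": {"dp": [[0.02,0.05,-1.2],[0,0,-1],[0,0,-0.6],[0,0,-0.5],[0,0,-0.4],[0,0,-0.3],[0,0,-0.2],[0,0,0]], "turn": [0,0,0,0,0,0,0,0], "hand": [0.4,0.4,0.4,0.4,0.4,0.4,0.4,0.4]}}

```text
time: 18.38
position: [549.8, 393.6, 158.0]
tcp_rot: [[-1.0, 0.0, -0.0], [0.0, 1.0, -0.0], [0.0, -0.0, -1.0]]
ft_force: [0.7, 0.4, -1.4]
opening: 44.0
grasp_force: 41.5
```

```bash
python3 -c "
from h import *
chk();chk();chk()"
```

```text
pan,pointer shift px [(0.0, 0.92), (0.0, 1.0)] pos [549.9 393.7 158.3] F [ 0.1  0.  -1.9] t 18.4333 open 43.7
pan,pointer shift px [(0.0, 0.92), (0.0, 1.0)] pos [549.9 393.7 158.5] F [-0.3  0.1 -2.2] t 18.4833 open 43.9
pan,pointer shift px [(0.0, 0.92), (0.0, 1.0)] pos [550.  393.7 158.6] F [ 0.2 -0.7 -2.1] t 18.5333 open 44.0
```

Emit:
{"name": "send_rows", "arguments": {"dp": [[0,0,-0.3],[0,0,-0.5],[0,0,-0.5],[0,0,-0.5],[0,0,-0.5],[0,0,-0.5],[0,0,0],[0,0,0]], "turn": [0,0,0,0,0,0,0,0], "hand": [0.4,0.4,0.4,0.4,0.4,0.4,0.4,0.4]}}

```text
time: 19.2
position: [549.7, 393.6, 129.9]
tcp_rot: [[-1.0, 0.0, -0.0], [0.0, 1.0, -0.0], [0.0, -0.0, -1.0]]
ft_force: [0.3, -0.2, -2.8]
opening: 44.1
grasp_force: 41.5
```

```bash
python3 -c "
from h import *
chk();chk();chk()"
```

```text
pan,pointer shift px [(0.0, 0.82), (0.0, 1.0)] pos [549.9 393.6 130.3] F [ 0.2 -0.2 -2.1] t 19.25 open 44.0
pan,pointer shift px [(0.0, 0.83), (0.0, 1.0)] pos [550.  393.7 130.5] F [-0.1 -0.6 -2.3] t 19.3 open 44.1
pan,pointer shift px [(0.0, 0.83), (0.0, 1.0)] pos [550.  393.7 130.6] F [-0.6 -0.1 -1.5] t 19.35 open 44.1
```

Emit:
{"name": "send_rows", "arguments": {"dp": [[0,0,-0.2],[0,0,-0.2],[0,0,-0.2],[0,0,-0.2],[0,0,-0.2],[0,0,0],[0,0,0],[0,0,0]], "turn": [0,0,0,0,0,0,0,0], "hand": [0.4,0.4,0.4,0.4,0.4,0.4,0.4,0.4]}}

```text
time: 20.02
position: [549.8, 393.6, 120.3]
tcp_rot: [[-1.0, 0.0, -0.0], [0.0, 1.0, -0.0], [0.0, -0.0, -1.0]]
ft_force: [0.0, -0.4, 0.5]
opening: 44.2
grasp_force: 41.6
```

```bash
python3 -c "
from h import *
chk();chk();chk();chk()"
```

```text
pan,pointer shift px [(2.5, 0.72), (1.75, 0.83)] pos [549.8 393.6 120.4] F [-0.3 -0.3 -0.9] t 20.0667 open 44.3
pan,pointer shift px [(2.5, 0.72), (1.75, 0.84)] pos [549.8 393.6 120.4] F [-0.8 -0.5 -0.9] t 20.1167 open 43.9
pan,pointer shift px [(2.5, 0.72), (1.75, 0.84)] pos [549.8 393.6 120.4] F [-0.9 -0.1 -0.6] t 20.1667 open 44.0
pan,pointer shift px [(2.5, 0.72), (1.75, 0.84)] pos [549.8 393.6 120.4] F [ 0.5 -1.5  0.1] t 20.2167 open 44.0
```

Emit:
{"name": "send_rows", "arguments": {"dp": [[0,0,-0.1],[0,0,-0.1],[0,0,0],[0,0,0],[0,0,0],[0,0,0],[0,0,0],[0,0,0]], "turn": [0,0,0,0,0,0,0,0], "hand": [0.4,0.4,0.4,0.4,0.6,0.7,0.75,0.75]}}

```text
time: 20.88
position: [549.9, 393.6, 118.3]
tcp_rot: [[-1.0, 0.0, 0.0], [0.0, 1.0, -0.0], [-0.0, -0.0, -1.0]]
ft_force: [0.4, -1.1, -0.0]
opening: 63.7
grasp_force: 0.0
```

Emit:
{"name": "send_rows", "arguments": {"dp": [[0,0,0],[0,0,0],[0,0,0],[0,0,0.5],[0,0,1],[0,0,1.5],[0,0,1.5],[0,0,1.5]], "turn": [0,0,0,0,0,0,0,0], "hand": [0.75,0.75,0.75,0.75,0.75,0.75,0.75,0.75]}}

```text
time: 21.55
position: [549.9, 393.7, 180.0]
tcp_rot: [[-1.0, 0.0, 0.0], [0.0, 1.0, 0.0], [-0.0, 0.0, -1.0]]
ft_force: [0.0, -0.1, 0.2]
opening: 64.1
grasp_force: 0.0
```

Emit:
{"name": "send_rows", "arguments": {"dp": [[0,0,1.5],[0,0,1.5],[0,0,1.5],[0,0,0],[0,-1.5,0],[0,-1.5,0],[0,-1.5,0],[0,0,0]], "turn": [0,0,0,0,0,0,0,0], "hand": [0.75,0.75,0.75,0.75,0.75,0.75,0.75,0.75]}}

```text
time: 22.22
position: [550.6, 345.2, 223.7]
tcp_rot: [[-1.0, 0.003, 0.001], [0.003, 1.0, -0.001], [-0.001, -0.001, -1.0]]
ft_force: [-0.4, -1.1, 0.4]
opening: 64.2
grasp_force: 0.0
```

```bash
python3 -c "
from h import *
s=chk(); np.save('last.npy',s['pixels']); crop(s,180,150,250,240,'rel2.png',6)
g=cv2.cvtColor(s['pixels'],cv2.COLOR_RGB2GRAY); print(g[216:234,220:234])"
```

```text
pan,pointer shift px [(2.75, 0.79), (2.5, 0.78)] pos [550.4 346.8 223.8] F [-1.3  0.5  0.1] t 22.2667 open 64.2
[[132 162 156 130 120 108 113 112 117 128 136 137 137 134]
 [142 138 143 134 118 106 112 111 117 128 136 136 136 135]
 [138 136 137 136 122 112 114 112 117 129 136 135 136 135]
 [138 136 137 136 123 112 113 113 117 129 135 136 136 135]
 [137 136 137 135 118 107 113 112 113 126 134 135 134 134]
 [137 137 136 135 119 106 113 111 112 122 130 129 118 120]
 [136 137 137 135 124 114 114 111 108  97  90  87  86 114]
 [137 137 136 133 123 114 110 106  92  67  62  87 108 125]
 [136 134 130 114  91  88  86  71  59  67 100 116 120 130]
 [134 118  87  64  49  50  55  65  88 104 115 111  89 104]
 [129 106  60  43  49  65  85 101 106  96  82  85 107 126]
 [ 95  83  75  82  94 100  92  81  80  81  93 115 130 134]
 [ 99 107 106 104  93  82  80  76  91 107 112 125 134 136]
 [118 111  97  76  75  92 106 108 110 114 123 134 136 142]
 [113  84  75  91 105 110 113 113 114 115 125 140 126  92]
 [ 84  97 107 111 114 113 113 113 112 114 106  88  68  44]
 [117 128 124 115 114 111 110 105  87  65  55  44  35  32]
 [134 135 124 114 110  95  71  59  45  34  32  33  39  70]]
```

View pics/rel2.png

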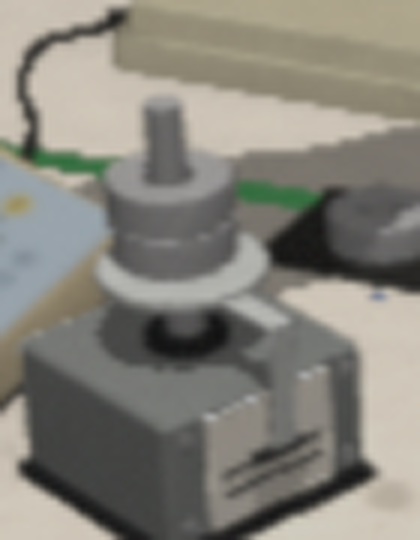

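Both discs lie flat, round the spindle at crop (170,210). The tip appears on the upper line at (265,455), but the pointer stands in front of the plate, so parallax flatters it. Arm heights at release suggest the pan is only about 15–17 mm down, so I'll quantify that.

Run:
```python
from h import *
from scipy.optimize import least_squares
np.set_printoptions(suppress=True,precision=2)
s=camera("side"); g0=None
N=lambda x,y,x0,y0:np.array([x0+(x+.5)/6-.5,y0+(y+.5)/6-.5])
def zat(uv,xy,dv=0):
    f=lambda z:(proj(s,[*xy,z[0]])[0]-uv)[1]+dv
    return least_squares(f,[100.]).x[0]
xy=(550.6,393.1)
print("spindle top z: start",zat(N(222,64,170,150),xy,.35),"1 disc",zat(N(222,143,170,140),xy,.35),"2 discs",zat(N(163,102,180,150),xy,.35))
# plate lines: direction of front from the scale centre; find height where plate plane fits
c=np.array([546,394.7]); 
for a in (150,152,154):
    n=np.array([np.cos(np.radians(a)),np.sin(np.radians(a))])
    o,d=ray(s,(225.5,225.0)); 
    for D in (46,48,50,52,56):
        k=((c+n*D-o[:2])@n)/(d[:2]@n); h1=(o+d*k)[2]
        o2,d2=ray(s,(225.5,228.4)); k2=((c+n*D-o2[:2])@n)/(d2[:2]@n)
        print(a,D,"upper line h",h1,"lower",(o2+d2*k2)[2])
```

```text
spindle top z: start 162.51781622735945 1 disc 155.36308938307096 2 discs 148.1644834103968
150 46 upper line h 27.169691749769413 lower 18.893918300773635
150 48 upper line h 28.59224568471018 lower 20.33872872069719
150 50 upper line h 30.01479961965083 lower 21.783539140620746
150 52 upper line h 31.437353554591482 lower 23.22834956054419
150 56 upper line h 34.2824614244729 lower 26.117970400391187
152 46 upper line h 27.07022244484631 lower 18.804608706964473
152 48 upper line h 28.526925008628382 lower 20.2840697674784
152 50 upper line h 29.98362757241057 lower 21.763530827992213
152 52 upper line h 31.44033013619253 lower 23.242991888506026
152 56 upper line h 34.3537352637569 lower 26.201914009533766
154 46 upper line h 27.007605604561036 lower 18.753322128875197
154 48 upper line h 28.50200208048568 lower 20.271031241599076
154 50 upper line h 29.99639855641044 lower 21.78874035432318
154 52 upper line h 31.490795032335086 lower 23.30644946704706
154 56 upper line h 34.47958798418449 lower 26.341867692494816
```

All three estimates agree on about 16–17 mm: the spindle-top height gives 2.5, then 9.6, then 16.8 mm, the release heights give about 15.5, and the pointer parallax about 17. A third disc should bring the pan to about 24 mm, so I'll take the disc at (554.6,200).

Emit:
{"name": "send_rows", "arguments": {"dp": [[0.05,-1.8,0],[0.05,-1.8,0],[0.05,-1.8,0],[0.05,-1.8,0],[0.05,-1.8,0],[0.05,-1.8,0],[0.05,-1.8,0],[0.05,-1.8,0]], "turn": [0,0,0,0,0,0,0,0], "hand": [0.8,0.8,0.8,0.8,0.8,0.8,0.8,0.8]}}

```text
time: 22.98
position: [553.8, 202.7, 223.4]
tcp_rot: [[-1.0, 0.001, 0.0], [0.001, 1.0, -0.0], [-0.0, -0.0, -1.0]]
ft_force: [-0.5, -0.3, -0.5]
opening: 68.6
grasp_force: 0.0
```

Emit:
{"name": "send_rows", "arguments": {"dp": [[0,-0.3,-1],[0,0,-2],[0,0,-2.2],[0,0,-2.2],[0,0,-2.2],[0,0,-2.2],[0,0,-2],[0,0,0]], "turn": [0,0,0,0,0,0,0,0], "hand": [0.8,0.8,0.8,0.8,0.8,0.8,0.8,0.8]}}

```text
time: 23.65
position: [551.9, 200.7, 81.7]
tcp_rot: [[-1.0, 0.0, -0.005], [0.0, 1.0, -0.002], [0.005, -0.002, -1.0]]
ft_force: [-0.6, 0.9, -1.2]
opening: 68.4
grasp_force: 0.0
```

Emit:
{"name": "send_rows", "arguments": {"dp": [[0,0,0],[0,0,-1],[0,0,-1],[0,0,-1],[0,0,-0.7],[0,0,0],[0,0,0],[0,0,0]], "turn": [0,0,0,0,0,0,0,0], "hand": [0.8,0.8,0.8,0.8,0.8,0.8,0.8,0.8]}}

```text
time: 24.32
position: [554.0, 201.7, 48.5]
tcp_rot: [[-1.0, 0.0, 0.0], [0.0, 1.0, 0.0], [-0.0, 0.0, -1.0]]
ft_force: [-0.3, 0.9, 0.0]
opening: 68.5
grasp_force: 0.0
```

Emit:
{"name": "send_rows", "arguments": {"dp": [[0.05,-0.12,-0.9],[0,0,-0.9],[0,0,-0.8],[0,0,-0.4],[0,0,-0.3],[0,0,0],[0,0,0],[0,0,0]], "turn": [0,0,0,0,0,0,0,0], "hand": [0.8,0.8,0.8,0.8,0.8,0.75,0.7,0.65]}}

```text
time: 24.98
position: [554.5, 200.5, 15.5]
tcp_rot: [[-1.0, 0.0, 0.0], [0.0, 1.0, 0.0], [-0.0, 0.0, -1.0]]
ft_force: [0.1, 0.7, 0.0]
opening: 55.5
grasp_force: 0.0
```

Emit:
{"name": "send_rows", "arguments": {"dp": [[0,0,0],[0,0,0],[0,0,0],[0,0,0],[0,0,0],[0,0,0],[0,0,0],[0,0,0]], "turn": [0,0,0,0,0,0,0,0], "hand": [0.55,0.5,0.45,0.4,0.4,0.4,0.4,0.4]}}

```text
time: 25.65
position: [554.6, 200.6, 16.1]
tcp_rot: [[-1.0, 0.0, 0.001], [0.0, 1.0, 0.0], [-0.001, 0.0, -1.0]]
ft_force: [-3.5, -1.1, 11.0]
opening: 44.1
grasp_force: 39.2
```

Emit:
{"name": "send_rows", "arguments": {"dp": [[0,0,0.3],[0,0,0.7],[0,0,1],[0,0,2],[0,0,2],[0,0,2],[0,0,2],[0,0,0]], "turn": [0,0,0,0,0,0,0,0], "hand": [0.4,0.4,0.4,0.4,0.4,0.4,0.4,0.4]}}

```text
time: 26.32
position: [556.1, 201.0, 119.8]
tcp_rot: [[-1.0, 0.001, 0.005], [0.001, 1.0, 0.002], [-0.005, 0.002, -1.0]]
ft_force: [1.7, -0.0, -0.4]
opening: 44.1
grasp_force: 41.2
```

Emit:
{"name": "send_rows", "arguments": {"dp": [[0,0,1.8],[0,0,1.8],[0,0,1.8],[0,0,1.8],[0,0,1.8],[0,0,1.5],[0,0,0],[0,0,0]], "turn": [0,0,0,0,0,0,0,0], "hand": [0.4,0.4,0.4,0.4,0.4,0.4,0.4,0.4]}}

```text
time: 26.98
position: [554.4, 200.4, 220.8]
tcp_rot: [[-1.0, 0.001, 0.001], [0.001, 1.0, 0.0], [-0.001, 0.0, -1.0]]
ft_force: [-0.3, 0.0, -2.6]
opening: 43.7
grasp_force: 41.5
```

Emit:
{"name": "send_rows", "arguments": {"dp": [[-0.04,1.6,0],[-0.04,1.6,0],[-0.04,1.6,0],[-0.04,1.6,0],[-0.04,1.6,0],[-0.04,1.6,0],[-0.04,1.6,0],[-0.04,1.6,0]], "turn": [0,0,0,0,0,0,0,0], "hand": [0.4,0.4,0.4,0.4,0.4,0.4,0.4,0.4]}}

```text
time: 27.65
position: [551.0, 330.1, 220.1]
tcp_rot: [[-1.0, 0.0, -0.0], [0.0, 1.0, -0.0], [0.0, -0.0, -1.0]]
ft_force: [-0.1, -0.3, -1.7]
opening: 43.9
grasp_force: 41.5
```

Emit:
{"name": "send_rows", "arguments": {"dp": [[-0.04,1.6,0],[-0.04,1.6,0],[-0.04,1.6,0],[0,1.6,0],[0,0,-1],[0,0,-1],[0,0,0],[0,0,0]], "turn": [0,0,0,0,0,0,0,0], "hand": [0.4,0.4,0.4,0.4,0.4,0.4,0.4,0.4]}}

```text
time: 28.32
position: [549.9, 391.6, 199.5]
tcp_rot: [[-1.0, 0.001, -0.001], [0.001, 1.0, -0.001], [0.001, -0.001, -1.0]]
ft_force: [0.0, 0.7, -1.2]
opening: 44.2
grasp_force: 41.5
```

```bash
rm ref.npy; python3 -c "
from h import *
chk();chk();chk()"
```

```text
pan,pointer shift px [(0.0, 1.0), (0.0, 1.0)] pos [550.2 391.7 200.2] F [ 0.   0.9 -1.7] t 28.3667 open 43.8
pan,pointer shift px [(0.0, 1.0), (0.0, 1.0)] pos [550.3 391.9 200.6] F [ 0.6  0.  -1.2] t 28.4167 open 44.0
pan,pointer shift px [(0.0, 1.0), (0.0, 1.0)] pos [550.4 392.  200.8] F [ 0.6 -0.  -1. ] t 28.4667 open 43.9
```

Emit:
{"name": "send_rows", "arguments": {"dp": [[-0.05,0.13,-1.2],[0,0,-1.2],[0,0,-0.8],[0,0,-0.6],[0,0,-0.4],[0,0,-0.3],[0,0,-0.3],[0,0,0]], "turn": [0,0,0,0,0,0,0,0], "hand": [0.4,0.4,0.4,0.4,0.4,0.4,0.4,0.4]}}

```text
time: 29.13
position: [549.4, 393.7, 151.8]
tcp_rot: [[-1.0, 0.0, -0.0], [0.0, 1.0, -0.0], [0.0, -0.0, -1.0]]
ft_force: [0.1, 0.5, -2.0]
opening: 43.8
grasp_force: 41.5
```

```bash
python3 -c "
from h import *
chk();chk();chk()"
```

```text
pan,pointer shift px [(0.0, 0.91), (0.0, 1.0)] pos [549.5 393.7 152.2] F [-0.6 -0.3 -1.1] t 29.1833 open 44.3
pan,pointer shift px [(0.0, 0.91), (0.0, 1.0)] pos [549.5 393.8 152.5] F [-0.5 -0.8 -1.3] t 29.2333 open 44.0
pan,pointer shift px [(0.0, 0.92), (0.0, 1.0)] pos [549.6 393.8 152.6] F [-0.2  0.6 -2.1] t 29.2833 open 44.2
```

Emit:
{"name": "send_rows", "arguments": {"dp": [[0,0,-0.3],[0,0,-0.4],[0,0,-0.4],[0,0,-0.4],[0,0,-0.2],[0,0,0],[0,0,0],[0,0,0]], "turn": [0,0,0,0,0,0,0,0], "hand": [0.4,0.4,0.4,0.4,0.4,0.4,0.4,0.4]}}

```text
time: 29.95
position: [549.5, 393.8, 135.4]
tcp_rot: [[-1.0, 0.0, 0.0], [0.0, 1.0, 0.0], [-0.0, 0.0, -1.0]]
ft_force: [0.2, -0.4, -1.6]
opening: 44.2
grasp_force: 41.5
```

```bash
python3 -c "
from h import *
chk();chk()"
```

```text
pan,pointer shift px [(0.0, 0.87), (0.0, 1.0)] pos [549.6 393.8 135.5] F [-0.4  0.3 -2.2] t 30.0 open 43.8
pan,pointer shift px [(0.0, 0.87), (0.0, 1.0)] pos [549.6 393.8 135.5] F [-0.2  0.6 -1.8] t 30.05 open 44.1
```

Emit:
{"name": "send_rows", "arguments": {"dp": [[0,0,-0.2],[0,0,-0.2],[0,0,-0.2],[0,0,-0.2],[0,0,0],[0,0,0],[0,0,0],[0,0,0]], "turn": [0,0,0,0,0,0,0,0], "hand": [0.4,0.4,0.4,0.4,0.4,0.4,0.4,0.4]}}

```text
time: 30.72
position: [549.4, 393.7, 127.3]
tcp_rot: [[-1.0, 0.0, -0.0], [0.0, 1.0, -0.0], [0.0, -0.0, -1.0]]
ft_force: [-0.1, -0.1, 0.3]
opening: 44.3
grasp_force: 41.6
```

```bash
python3 -c "
from h import *
chk();chk();chk();chk()"
```

```text
pan,pointer shift px [(2.75, 0.73), (2.75, 0.79)] pos [549.4 393.7 127.4] F [-0.8 -0.9  0.3] t 30.7667 open 43.4
pan,pointer shift px [(2.75, 0.73), (2.75, 0.79)] pos [549.4 393.7 127.4] F [-0.9 -0.6 -0. ] t 30.8167 open 44.3
pan,pointer shift px [(2.75, 0.73), (2.75, 0.79)] pos [549.4 393.7 127.3] F [-0.3 -0.2 -0.3] t 30.8667 open 44.0
pan,pointer shift px [(2.75, 0.72), (2.75, 0.79)] pos [549.4 393.7 127.3] F [ 0.3 -0.4  0.1] t 30.9167 open 44.0
```

The weight has transferred (Fz about 0) and the pan has sunk about 6.5 mm more. Releasing and backing off now.

Emit:
{"name": "send_rows", "arguments": {"dp": [[0,0,0],[0,0,0],[0,0,0],[0,0,0],[0,0,0],[0,0,0],[0,0,0],[0,0,0]], "turn": [0,0,0,0,0,0,0,0], "hand": [0.6,0.7,0.75,0.75,0.75,0.75,0.75,0.75]}}

```text
time: 31.58
position: [549.5, 393.7, 127.3]
tcp_rot: [[-1.0, 0.0, 0.0], [0.0, 1.0, -0.0], [-0.0, -0.0, -1.0]]
ft_force: [-0.1, 0.1, -0.3]
opening: 63.7
grasp_force: 0.0
```

Emit:
{"name": "send_rows", "arguments": {"dp": [[0,0,0.5],[0,0,1],[0,0,1.5],[0,0,1.5],[0,0,1.5],[0,0,1.5],[0,0,1.5],[0,0,0]], "turn": [0,0,0,0,0,0,0,0], "hand": [0.75,0.75,0.75,0.75,0.75,0.75,0.75,0.75]}}

```text
time: 32.25
position: [550.5, 394.5, 221.4]
tcp_rot: [[-1.0, 0.001, 0.004], [0.001, 1.0, 0.003], [-0.004, 0.003, -1.0]]
ft_force: [0.5, 0.2, 0.2]
opening: 64.0
grasp_force: 0.0
```

Emit:
{"name": "send_rows", "arguments": {"dp": [[0,-1.5,0],[0,-1.5,0],[0,-1.5,0],[0,-1.5,0],[0,-1.5,0],[0,0,0],[0,0,0],[0,0,0]], "turn": [0,0,0,0,0,0,0,0], "hand": [0.75,0.75,0.75,0.75,0.75,0.75,0.75,0.75]}}

```text
time: 32.92
position: [549.4, 319.0, 217.4]
tcp_rot: [[-1.0, 0.0, 0.0], [0.0, 1.0, 0.001], [-0.0, 0.001, -1.0]]
ft_force: [0.9, -0.2, -0.7]
opening: 64.0
grasp_force: 0.0
```

Run:
```python
from h import *
s=chk(); g=cv2.cvtColor(s['pixels'],cv2.COLOR_RGB2GRAY).astype(np.float32)
# shift of whole scale-top (spindle tip) between 2-disc picture and now, plus pointer columns
l=cv2.cvtColor(np.load("last.npy"),cv2.COLOR_RGB2GRAY).astype(np.float32)
up=lambda a:cv2.resize(a,None,fx=4,fy=4,interpolation=cv2.INTER_CUBIC)
T=up(l[163:173,200:214]); m=cv2.matchTemplate(up(g[158:188,197:217]),T,cv2.TM_CCOEFF_NORMED); _,v,_,p=cv2.minMaxLoc(m)
print("spindle tip shift px",p[1]/4-5,p[0]/4-3,v)
print(g[220:234,220:232].astype(int))
a,b=proj(s,[[550,393,148],[550,393,138]]); print("px/mm",(b-a)[1]/10)
```

```text
pan,pointer shift px [(2.5, 0.8), (2.75, 0.78)] pos [549.3 319.4 217.3] F [0.1 0.1 0.2] t 32.9667 open 64.0
spindle tip shift px 3.0 0.25 0.7868667244911194
[[137 137 137 135 119 108 114 112 119 131 136 136]
 [137 137 137 135 118 107 113 112 114 124 132 130]
 [137 137 137 136 124 114 113 112 112 111 105  90]
 [137 137 137 135 126 115 114 111 110  95  83  96]
 [137 137 136 136 125 115 113 111 111 102 107 116]
 [137 135 133 129 115 109 116 111 108  91  81  87]
 [131 117  97  90  83  98 111 107  93  66  55  74]
 [ 96  89  83  75  70  77  79  69  60  68  92 115]
 [ 98 105  94  67  45  48  53  64  90 113 121 127]
 [119 106  84  52  46  62  87 105 109 115 125 134]
 [113  84  70  79  95 105 110 113 114 115 124 140]
 [ 85  96 107 109 111 113 113 113 112 114 105  87]
 [117 121 116 114 114 113 109 105  86  66  56  43]
 [134 133 124 113 109  96  72  57  44  31  31  33]]
px/mm 0.43667385968890926
```

```bash
python3 -c "
from h import *
print(finish_job())"
```

```text
the job is handed in; nothing more can be done
None
```

I slipped three discs over the spindle, each lowered until the scale took its weight and then let go, leaving the pan about 23–24 mm down by my estimate (allowed 19–29 mm). I handed the job in at about 33 s, but `finish_job` returned no verdict. The fourth disc, petri dish, brass weight and vial were left alone. I had no picture views left for the third disc, so I checked it by position, force and image shift only.

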